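# Wedge the drinks sign into its base and stand it on its mat

## Task

Put the drinks sign together: take the sign with the cup picture from the wooden block, stand its tapered foot in the brass socket of the loose black base with the sign in line with the base's long side, and tap or press it down, firmly but without forcing it, until the taper grips so well that the base hangs from it. Then lift the whole stand by the sign's black grip, the base hanging from the taper alone, and set it down gently on the cork mat, centred and in line with the mat's long side. Leave the other sign and everything else on the table where it is.

Things in the scene. Friction and masses are not known exactly. Their poses are not given: they have to be found in the camera images.
- post: Drinks sign, one rigid piece, 0.12 kg, upright in one of the wooden block's bores: blue framed panel, white cup picture on both sides. Origin: on its axis, underside of the collar (32 mm disc, 6 mm thick); z up, y along the panel's width (90 mm; 7 mm thick; 33 to 99 mm above origin; either way round will do). Below the origin a tapered aluminium foot, 36 mm long, 22 to 15 mm in diameter.
- post_grip (a point): Where to take the drinks sign from above: 125 mm above its origin, on the axis of its round black grip (16 mm in diameter, 104 to 143 mm above the origin, with a 12 x 30 mm clamp just below it).
- arrow_post: The other sign, an orange panel with a white arrow, otherwise the same shape as the drinks sign and the same origin; it stands in the block's other bore and stays there.
- block: Wooden block, fixed, 150 x 60 x 45 mm (x, y, z of its frame), origin at the centre of its underside. Two plain 25 mm bores through its top at x = -40 and +40 mm on its centre line; the signs stand in them loosely, collars resting on the top at 45 mm.
- base: Black steel base, loose on the table, 0.63 to 0.8 kg: plate 84 x 124 mm (x, y of its frame), upper side 14 mm above its underside; its rubber feet let it slide a little to centre itself; in the middle a round boss, 48 mm in diameter, 53 mm high. Origin at the centre of its underside, z up, y along its long side. Over 30 N (its weight included) between base and table or mat is forcing it.
- base_axis (a point): Point on the socket axis, 54 mm above the base's underside. The socket is a hand-fitted brass bush in the boss: 34 mm deep, mouth 21 mm, taper 1 in 10 a side like the foot. Its mouth lies 47 to 61 mm up, so the collar ends 51 to 66 mm up: feel for the bite. The foot enters freely, then wedges within about 1 mm (15 to 30 N per mm); a peak push of 14 to 19 N holds the base, 10 N may not.
- mat: Cork mat, fixed, 110 x 150 mm (x, y of its frame), 4 mm thick, lying flat on the table to the right; origin at the centre of its underside, y along its long side.
- table: The dark wooden folding table that everything stands on; its top is z = 0.
- tea_bottle: Bystander: green tea bottle, 268 mm tall, at the back.
- coffee_bottle_1: Bystander: dark coffee bottle, 240 mm tall, at the back.
- coffee_jar: Bystander: glass jar with a golden lid, 89 mm tall.
- yellow_cup: Bystander: small square yellow cup, 31 mm high.
- creamer_0: Bystander: small milk portion with a red lid, 19 mm high.
- creamer_1: Bystander: small milk portion with a blue lid, 19 mm high.
- creamer_2: Bystander: small milk portion with a golden lid, 19 mm high.
Not all that is in view belongs to the job. Leave any green look-alike of the post alone.

How it is judged (in metres and radians):
On the way, in this order (a step that is already met when the one before it is completed fails the run):
1. the drinks sign stands upright in the base's socket, in line with the base's long side (horizontal distance between post and base_axis below 0.006 m and angle between the z axis of post and the z axis of base, either way round below 0.06 rad and angle between the y axis of post and the y axis of base, either way round below 0.16 rad and z of post in the frame of base between 0.048 and 0.069 m and height (world z) of base below 0.008 m), for 0.2 s.
2. the whole stand hangs in the air by the taper: the base is more than 25 mm above the table, nothing touching it but the sign (horizontal distance between post and base_axis below 0.006 m and angle between the z axis of post and the z axis of base, either way round below 0.06 rad and angle between the y axis of post and the y axis of base, either way round below 0.16 rad and z of post in the frame of base between 0.048 and 0.069 m and height (world z) of base above 0.025 m and contact force between the arm and base below 0.3 N), for 0.5 s.
At the end, for the whole second after the job is handed in: Sign in socket: axes within 6 mm and 0.06 rad, panel within 0.16 rad of the base's long side, collar 48 to 69 mm above the base's underside. Base level on the mat, centres within 22 mm, long sides within 0.2 rad. All at rest and released (all of step 1 and horizontal distance between base and mat below 0.022 m and angle between the y axis of base and the y axis of mat, either way round below 0.2 rad and height (world z) of base above 0.002 m and angle between base's own z axis and vertical below 0.05 rad and linear speed of each of base, post below 0.02 m/s); the robot touches nothing.
It fails at once if the base is pressed or banged onto the table with more than 30 N (contact force between base and table above 30 N).
It fails at once if the base is pressed or banged onto the mat with more than 30 N (contact force between base and mat above 30 N).
It fails at once if the base or the drinks sign tips over (more than 0.5 rad) (angle between any of base, post's own z axis and vertical above 0.5 rad).
It fails at once if the other sign or a bystander is moved by more than 25 mm (distance of any of arrow_post, tea_bottle, coffee_bottle_1, coffee_jar, yellow_cup, creamer_0, creamer_1, creamer_2 from where it was at the start of the episode above 0.025 m).
It also fails if it takes over 56 s, if anything falls off the work surface, if the arm or the gripper's body presses on something with over 40 N, if the wrist force passes 120 N, or if a joint passes its speed limit or range.

## Robot

A 6-joint arm with a two-finger parallel gripper is mounted at the origin on a cart in front of the work surface, level with it; the furniture and walls round the work are solid. World frame = base frame: x ahead of the robot, y to its left, z up, the work surface at z = 0. Lengths are in mm, angles in rad, forces in N, time in s.
With the tool pointing down it reaches from about 300 to 775 mm from the base axis. Payload 14.6 kg.
Tool frame: the origin (TCP) lies at the very end of the fingers, on their centre line; the grasp point (between the pads) lies 19 mm behind it; z points along the fingers, y is the line along which they close (so a half turn about z gives the same grasp; the last joint's range is limited). The gripper opens to 94 mm and grips with 3 to 60 N. Pads are 16 mm wide; open, the fingers measure 119 mm over their backs; the gripper's body (75 mm by 177 mm) begins 78 mm behind the grasp point.
Start: joints at [1.223, 0.3, 1.521, -0, 1.321, -0.067], TCP at [152.416, 528.449, 205.446] pointing down, gripper open.
Joint ranges: [-3.03, 3.03], [-0.79, 2.21], [0.23, 2.52], [-1.04, 4.18], [0, 3.07], [-2.55, 2.55]. Speed limits (rad/s): [2.22, 2.22, 2.57, 3.14, 3.14, 3.14].

## Interface

Orientations are given as [roll, pitch, yaw] about the fixed x, y, z axes, in that order (R = Rz(yaw) Ry(pitch) Rx(roll)).
In Python, from cell import manip, camera, get_calibration gives the robot as it stands. The module is installed in compiled form; this text tells all that it offers.
- The arm moves only by the tool jog_arm, never from a script. Its argument "plan" is one flat list of numbers, 6 for each row, row after row: the shift along the world's x, y, z in m, then the turn, a rotation vector about the world's x, y, z in degrees. A call has 1 to 20 rows; each row is the pose to reach, as a shift and turn from the pose commanded when the call began; what a row does not reach only later rows make up. A row lasts 1/10 s, in which the tool goes at most 50 mm and 8.59 degrees, less where a joint would pass 70% of its speed; a pose out of reach is approached as far as the arm can. A call with a gripper value outside its range is refused whole. "claw" is the finger opening in m, from 0 to 0.094, set as the call begins (left out, the last holds). The fingers move at their own pace and stop on an object; "force" is the grip in N (left out, the last holds). Time passes only in rows, so rows that repeat a pose let the fingers close. It gives the time, the measured TCP pose, the force, the opening and the grip force at its end, in the units of the state.
- manip.read_state(): the state, without advancing time (a new reading comes with each control period).
- camera(name): name is "scene" or "side" or "wrist"; returns (picture, depth): 400x640x3 uint8, red, green, blue; 400x640 float32, mm along the optical axis (not along the pixel's ray), 0 where there is no reading.
- get_calibration(name): a dict with "fx", "fy", "cx", "cy" (pixels), "origin" and "attitude" of the camera in the world. Camera axes: x right, y down, z forward; pixel columns grow to the right and rows downward; lengths in mm; the calibration is good to about 2 mm. The wrist camera is an equidistant fisheye: a pixel r from the principal point sees the ray r / f radians off the axis. A picture is of the moment at which its call begins: read the wrist's pose just before it. get_calibration takes no time and is no camera call; for the wrist camera it gives the pose at the moment of the call.
- manip.sign_off(): hands the job in; it is judged then, once.
The state is a dict: "clock": time; "joints": joint angles; "qd": joint speeds; "effort": joint torques, N m; "eef_pos": TCP position; "eef_rot": TCP orientation; "wrist_force": force on the tool from outside, world axes, zero at the start; "moment": the same for the moment, N m; "finger_gap": finger opening in mm; "finger_force": force on a finger pad.
Only numpy, scipy, OpenCV 4.12 (cv2) and the standard library are available. Lean on these libraries where they do the work, as an engineer would, in place of code of your own. Each camera call takes 0.05 s, during which the arm holds its last target. There are 200 camera calls.

## Working session

There is one attempt and no reset: what is moved stays moved. The work goes in short steps, Python scripts to look and compute and a tool call to move; the robot and the scene stay as the last step left them, time stands still between calls to the robot, and variables do not carry over. Pictures are saved under pics/ and viewed, at most 10 in all, crops included, and the job is handed in when it is done.

Besides the shell and the picture viewer there is one more tool, called after "Emit:" as name(argument=value, ...) on one line, values as JSON. jog_arm: Moves the arm, as the interface text tells. Its arguments: {"type":"object","properties":{"plan":{"type":"array"},"claw":{"type":"number"},"force":{"type":"number"}},"required":["plan"]}

```bash
mkdir -p pics; cat > h.py <<'E'
import numpy as np, cv2
from cell import manip, camera, get_calibration
from scipy.spatial.transform import Rotation as R
def att(c):
    a=np.array(c["attitude"],float)
    return a if a.shape==(3,3) else R.from_euler('xyz',a).as_matrix()
def pts(name,d,c):
    v,u=np.mgrid[0:400,0:640]
    P=np.stack([(u-c['cx'])/c['fx']*d,(v-c['cy'])/c['fy']*d,d],-1)
    return P@att(c).T+np.array(c['origin'])
E
python3 - <<'E'
from h import *
for n in ("scene","side"):
    c=get_calibration(n);print(n,c)
    p,d=camera(n);np.savez(f'{n}0.npz',p=p,d=d)
    cv2.imwrite(f'pics/{n}0.png',p[:,:,::-1])
print(manip.read_state())
E
```

```text
scene {'fx': 502.4495822871947, 'fy': 502.4495822871947, 'cx': 319.9114098666915, 'cy': 189.7216699707894, 'origin': array([-1222.31303803,  -521.00445487,   712.69349872]), 'attitude': array([-2.04262492,  0.0031495 , -1.2441611 ])}
side {'fx': 486.8520188193288, 'fy': 486.8520188193288, 'cx': 321.9107853310153, 'cy': 195.40967048523106, 'origin': array([  17.74456654, 1456.62592094,  720.11179437]), 'attitude': array([-2.16946244,  0.01109962, -2.73494613])}
{'clock': 0.1, 'joints': array([ 1.22335652e+00,  3.00410452e-01,  1.52150393e+00,  8.29199888e-06,
        1.32072547e+00, -6.66115348e-02]), 'qd': array([-6.62091571e-05, -1.20333428e-03, -1.88320323e-03,  3.86366813e-04,
        1.17172655e-03,  4.08490468e-04]), 'effort': array([ 1.06860763e-03, -5.32635498e+01, -3.53295708e+01,  7.09553459e-02,
        2.33792252e-02,  2.13949733e-05]), 'eef_pos': array([152.35948594, 528.22960994, 204.95223982]), 'eef_rot': array([-3.14054831e+00, -7.77179215e-05,  2.86076229e+00]), 'wrist_force': array([0.22391758, 0.64386538, 0.42304976]), 'moment': array([ 0.02855397,  0.00745294, -0.02927119]), 'finger_force': 0.0, 'finger_gap': 93.87928757631992}
```

View pics/scene0.png

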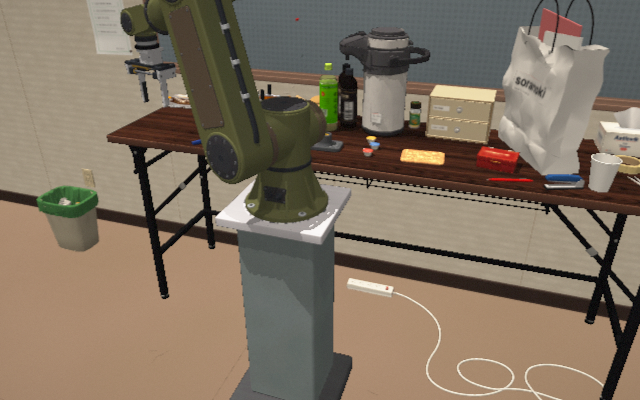

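View pics/side0.png

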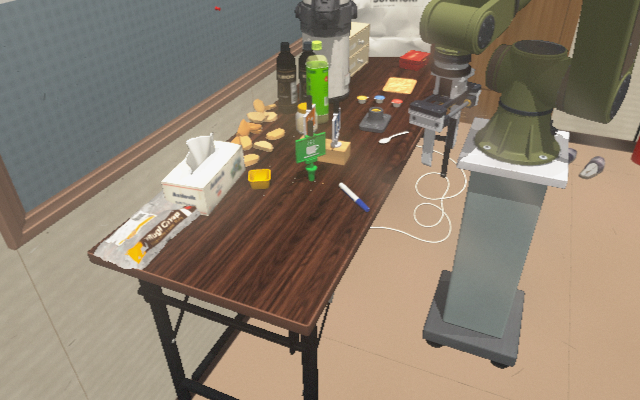

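The side view shows the block at about (333,152), with sign panels at (337,128) and (308,122). A green look-alike stands in front at (311,150), the base boss is at (376,115) and the mat at (400,86). The scene view shows the mat at (423,157) and the base at (326,145). I'll enlarge the side view and measure.

```bash
python3 - <<'E'
from h import *
z=np.load('side0.npz');c=get_calibration('side');W=pts('side',z['d'],c)
cr=z['p'][75:185,270:430]
cv2.imwrite('pics/c1.png',cv2.resize(cr,None,fx=5,fy=5,interpolation=cv2.INTER_CUBIC)[:,:,::-1])
for u,v in [(337,128),(336,118),(308,120),(325,148),(345,152),(376,111),(370,125),(385,125),(400,86),(311,150),(259,178)]: print(u,v,W[v,u].round(),z['d'][v,u])
z2=np.load('scene0.npz');W2=pts('scene',z2['d'],get_calibration('scene'))
for u,v in [(423,157),(326,145)]: print(u,v,W2[v,u].round())
# mat: yellowish points, low
for W_,p in ((W,z['p']),(W2,z2['p'])):
    h=cv2.cvtColor(p,cv2.COLOR_RGB2HSV)
    m=(h[...,0]>12)&(h[...,0]<32)&(h[...,1]>90)&(h[...,2]>150)&(abs(W_[...,2])<20)&(W_[...,1]<0)&(W_[...,0]<900)
    m=cv2.morphologyEx(m.astype(np.uint8),cv2.MORPH_OPEN,np.ones((3,3)))
    P=W_[m>0];print(len(P), P.mean(0) if len(P) else '')
    if len(P)>20: print(cv2.minAreaRect(P[:,:2].astype(np.float32)))
E
```

```text
337 128 [486. 278.  90.] 1402.3262
336 118 [483. 292. 128.] 1368.6495
308 120 [560. 314. 118.] 1383.4819
325 148 [506. 319.  41.] 1405.6952
345 152 [449. 308.  34.] 1398.8066
376 111 [449.  21.  40.] 1612.4181
370 125 [453.  69.  11.] 1593.9813
385 125 [407.  50.  11.] 1592.6823
400 86 [ 460. -319.    1.] 1894.9253
311 150 [501. 426.  91.] 1294.3026
259 178 [635. 483.   3.] 1345.8251
423 157 [ 449. -339.    4.]
326 145 [418.  13.  18.]
355 [ 471.03918296 -315.48960528    1.19129451]
((476.9854431152344, -259.7171325683594), (334.3891296386719, 134.65367126464844), 82.11846923828125)
609 [ 467.36844844 -406.95778325    3.4979616 ]
((471.9627685546875, -635.7147827148438), (133.9791717529297, 757.1768188476562), 2.314363956451416)
```

View pics/c1.png

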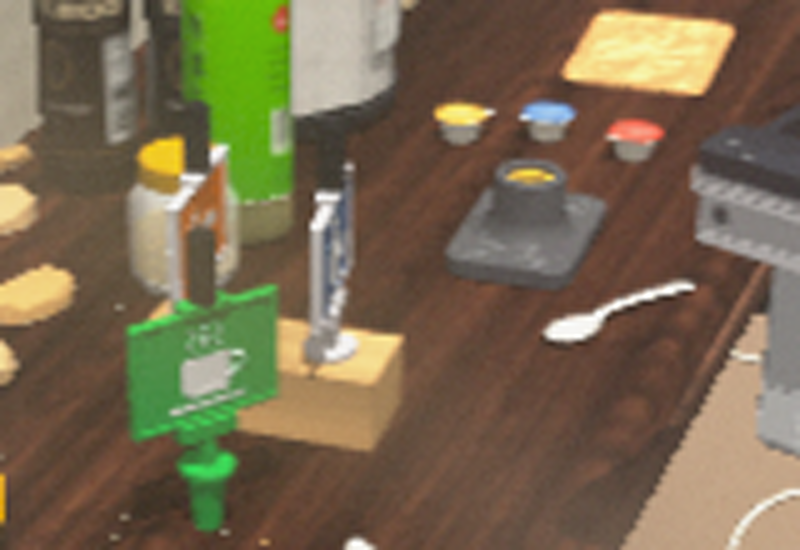

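The three candidates, with pixels in the side view, are:
- **Blue sign (336,127):** it stands in the block's near bore, so it is the drinks sign.
- **Orange sign (310,121):** it stands in the far bore and is the arrow sign.
- **Green sign (311,147):** it shows a cup but stands loose in front, so it is the look-alike to leave alone.

Next I'll move in to look with the wrist camera.

Emit:
jog_arm(plan=[0,0,0.05,0,0,0,0,0,0.1,0,0,0,0.03,-0.035,0.12,0,0,0,0.06,-0.07,0.12,0,0,0,0.09,-0.105,0.12,0,0,0,0.12,-0.14,0.12,0,0,0,0.15,-0.175,0.12,0,0,0,0.18,-0.21,0.12,0,0,0,0.21,-0.245,0.12,0,0,0,0.24,-0.28,0.12,0,0,0,0.25,-0.3,0.12,0,0,0,0.25,-0.3,0.12,0,0,0,0.25,-0.3,0.12,0,0,0])

```text
clock: 1.4
eef_pos: [402.3, 228.6, 325.3]
eef_rot: [-3.142, -0.0, 2.86]
wrist_force: [0.8, 0.5, -0.0]
finger_gap: 94.2
finger_force: 0.0
```

```bash
cat >> h.py <<'E'
def ray(c,u,v):
    x,y=(u-c['cx'])/c['fx'],(v-c['cy'])/c['fy'];r=np.hypot(x,y)
    s=np.where(r>1e-9,np.sin(r)/np.maximum(r,1e-9),1)
    return np.stack([x*s,y*s,np.cos(r)],-1)@att(c).T
def wpts(c,d):
    v,u=np.mgrid[0:400,0:640].astype(float)
    x,y=(u-c['cx'])/c['fx'],(v-c['cy'])/c['fy'];r=np.hypot(x,y)
    rr=ray(c,u,v)
    return np.array(c['origin'])+rr/np.maximum(np.cos(r),.05)[...,None]*d[...,None]
def proj(c,P):
    q=(np.atleast_2d(P)-np.array(c['origin']))@att(c);t=np.arctan2(np.hypot(q[:,0],q[:,1]),q[:,2]);a=np.arctan2(q[:,1],q[:,0])
    return np.stack([c['cx']+c['fx']*t*np.cos(a),c['cy']+c['fy']*t*np.sin(a)],-1)
def snap(k):
    c=get_calibration('wrist');p,d=camera('wrist');np.savez(f'w{k}.npz',p=p,d=d)
    import pickle;pickle.dump(c,open(f'w{k}.pkl','wb'))
    cv2.imwrite(f'pics/w{k}.png',p[:,:,::-1]);return c,p,d
E
python3 - <<'E'
from h import *
c,p,d=snap(1);print(c,manip.read_state()['eef_pos'])
print(proj(c,[[480,285,188],[449,21,53],[455,-325,4]]))
E
```

```text
{'fx': 309.70691628693146, 'fy': 309.70691628693146, 'cx': 317.61873349981704, 'cy': 197.6655253015529, 'origin': array([321.03909034, 252.37266013, 505.26515984]), 'attitude': array([ 2.84744296e+00, -7.92423580e-04,  1.28832319e+00])} [402.0282013  229.02346561 325.38239959]
[[383.8247769  237.53451679]
 [204.46445517 226.87927667]
 [ 89.89725176 255.71692775]]
```

View pics/w1.png

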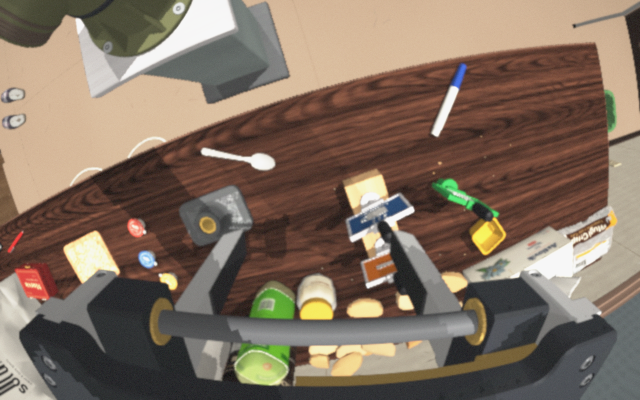

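The wrist picture shows everything needed: the blue sign with its grip near (386,232), the orange sign at (380,268), the base boss at (208,225), the plate around (220,215) and the mat at (91,256). I'll turn these into positions using depth.

```bash
cat > m.py <<'E'
from h import *
def meas(c,p,d):
    W=wpts(c,d);X,Y,Z=W[...,0],W[...,1],W[...,2];h=cv2.cvtColor(p,cv2.COLOR_RGB2HSV).astype(int);ok=d>0
    near=lambda x,y,r:ok&(np.hypot(X-x,Y-y)<r)
    def rep(n,m):
        P=W[m];print(n,len(P),end=' ')
        if len(P)>5:
            (a,b),(w,l),t=cv2.minAreaRect(P[:,:2].astype(np.float32))
            print('mean',P.mean(0).round(1),'z10-90',np.percentile(P[:,2],[5,95]).round(1),'rect',round(a,1),round(b,1),round(w,1),round(l,1),round(t,1))
        else: print()
    rep('blue',near(490,285,90)&(h[...,0]>95)&(h[...,0]<125)&(h[...,1]>90)&(Z>70)&(Z<160))
    rep('white/panel top',near(485,285,70)&(Z>125)&(Z<150))
    rep('grip top',near(485,285,60)&(Z>175)&(Z<200)&(h[...,2]<90))
    rep('blocktop',near(500,290,110)&(abs(Z-45)<8)&(h[...,0]>8)&(h[...,0]<25)&(h[...,1]>60))
    rep('plate',near(440,40,110)&(abs(Z-14)<5)&(h[...,1]<70))
    rep('boss',near(440,30,80)&(Z>42)&(Z<62))
    rep('brass',near(440,30,60)&(Z>10)&(h[...,1]>100)&(h[...,0]>12)&(h[...,0]<35))
    rep('mat',near(465,-325,130)&(abs(Z-4)<15)&(h[...,0]>12)&(h[...,0]<32)&(h[...,1]>60)&(h[...,2]>150))
    return W,h
E
python3 - <<'E'
from m import *
import pickle
z=np.load('w1.npz');c=pickle.load(open('w1.pkl','rb'))
W,h=meas(c,z['p'],z['d'])
for u,v in [(386,228),(390,240),(370,182),(372,200),(208,225),(206,216),(235,205),(91,256),(300,200)]: print(u,v,W[v,u].round(1),z['p'][v,u])
cv2.imwrite('pics/c2.png',cv2.resize(z['p'][150:290,170:430],None,fx=3,fy=3,interpolation=cv2.INTER_CUBIC)[:,:,::-1])
E
```

```text
blue 426 mean [480.2 292.3 116.3] z10-90 [ 94.  133.6] rect 480.4 290.5 3.1 79.1 11.1
white/panel top 646 mean [481.  290.5 139.8] z10-90 [127.1 149.5] rect 481.7 290.2 12.6 90.7 10.8
grip top 122 mean [478.6 289.  184.9] z10-90 [176.  189.9] rect 479.7 289.7 11.2 13.6 50.6
blocktop 484 mean [508.9 282.8  45.3] z10-90 [41.2 47.2] rect 512.7 292.8 132.4 61.0 3.9
plate 2072 mean [438.   37.3  14.5] z10-90 [11.2 16.6] rect 419.2 44.0 140.2 164.5 3.8
boss 541 mean [446.   28.6  51.4] z10-90 [45.  54.7] rect 446.8 27.0 45.8 47.4 83.7
brass 220 mean [449.6  22.   42.7] z10-90 [22.5 51.6] rect 447.1 25.7 28.2 29.5 72.8
mat 608 mean [ 444.6 -328.6    3.7] z10-90 [0.3 5.7] rect 463.8 -338.8 112.4 162.5 4.2
386 228 [474.3 291.1 177. ] [38 40 45]
390 240 [484.1 291.1 190.3] [49 50 50]
370 182 [453.1 298.6  45.9] [247 246 209]
372 200 [478.7 293.9  56.1] [209 202 200]
208 225 [452.8  19.1  34. ] [153 125  66]
206 216 [431.9  31.5  53.3] [136 119  90]
235 205 [437.1  72.2  14.8] [186 186 183]
91 256 [ 456.2 -320.8    4.8] [247 247 224]
300 200 [ 4.638e+02  1.800e+02 -1.000e-01] [94 64 51]
```

View pics/c2.png

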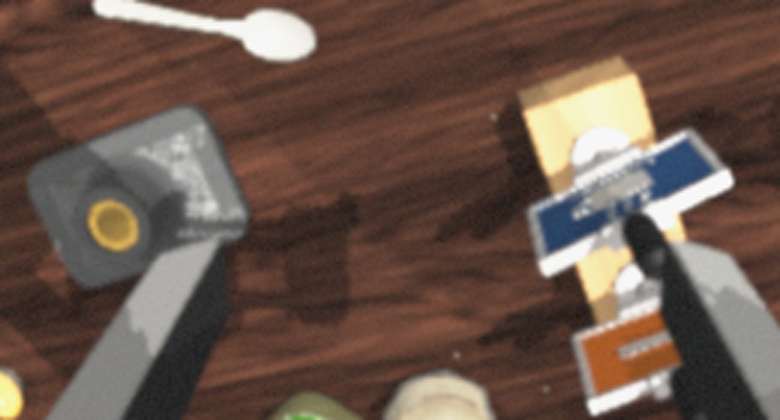

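Emit:
jog_arm(plan=[0.01,0.008,0,0,0,-8,0.02,0.016,-0.01,0,0,-16,0.03,0.024,-0.02,0,0,-24,0.04,0.032,-0.03,0,0,-32,0.05,0.04,-0.04,0,0,-40,0.06,0.048,-0.05,0,0,-48,0.07,0.055,-0.06,0,0,-56,0.0785,0.062,-0.07,0,0,-63,0.0785,0.062,-0.07,0,0,-63,0.0785,0.062,-0.07,0,0,-63], claw=0.06)

```text
clock: 2.45
eef_pos: [480.2, 291.2, 255.5]
eef_rot: [-3.141, 0.0, 1.766]
wrist_force: [-0.2, 0.1, -0.4]
finger_gap: 59.7
finger_force: 0.0
```

```bash
python3 - <<'E'
from m import *
import pickle
c,p,d=snap(2);print(manip.read_state()['eef_pos'],manip.read_state()['joints'].round(2))
meas(c,p,d)
for k in (1,2):
    z=np.load(f'w{k}.npz');c=pickle.load(open(f'w{k}.pkl','rb'));W=wpts(c,z['d']);h=cv2.cvtColor(z['p'],cv2.COLOR_RGB2HSV)
    X,Y,Z=np.moveaxis(W,-1,0)
    for n,x,y,r,m in (('plate',447,27,85,(Z>7)&(Z<22)&(h[...,1]<75)),('mat',460,-330,130,(abs(Z-4)<15)&(h[...,2]>170)&(h[...,1]<200)),('boss',447,27,32,(Z>44)&(Z<60))):
        m=(m&(np.hypot(X-x,Y-y)<r)).astype(np.uint8)
        m=cv2.morphologyEx(m,cv2.MORPH_OPEN,np.ones((3,3)))
        if not m.any(): continue
        nn,l,s,_=cv2.connectedComponentsWithStats(m);i=1+np.argmax(s[1:,4]);P=W[l==i]
        print(k,n,len(P),P.mean(0).round(1),cv2.minAreaRect(P[:,:2].astype(np.float32)))
E
```

```text
[480.35459049 290.93018649 256.00465182] [ 0.48  0.29  1.41 -0.    1.44  0.28]
blue 0 
white/panel top 476 mean [480.6 300.4 145.3] z10-90 [142.8 149.5] rect 483.2 291.6 13.4 89.7 15.6
grip top 299 mean [481.9 293.3 186. ] z10-90 [176.1 189.6] rect 482.3 292.0 14.1 15.5 88.8
blocktop 3063 mean [507.6 294.4  45.6] z10-90 [44.1 47. ] rect 506.8 292.8 119.8 61.9 4.1
plate 923 mean [451.7  69.   14.2] z10-90 [10.2 16.9] rect 425.0 75.1 59.1 148.7 72.4
boss 34 mean [443.6  48.7  44.8] z10-90 [42.3 47.6] rect 442.4 48.1 26.3 3.7 11.0
brass 0 
mat 0 
1 plate 2050 [441.4  34.5  14.7] ((447.46868896484375, 26.456695556640625), (86.63616180419922, 126.06049346923828), 3.3236799240112305)
1 mat 1609 [ 453.7 -329.2    4.2] ((463.52618408203125, -339.269287109375), (110.67608642578125, 162.9889678955078), 4.700004577636719)
1 boss 515 [446.1  28.1  51.7] ((447.4955139160156, 27.036663055419922), (44.4748649597168, 47.74564743041992), 66.021240234375)
2 plate 927 [459.2  65.6  14.7] ((460.2229309082031, 62.28626251220703), (60.884700775146484, 64.65306091308594), 83.27912902832031)
```

View pics/w2.png

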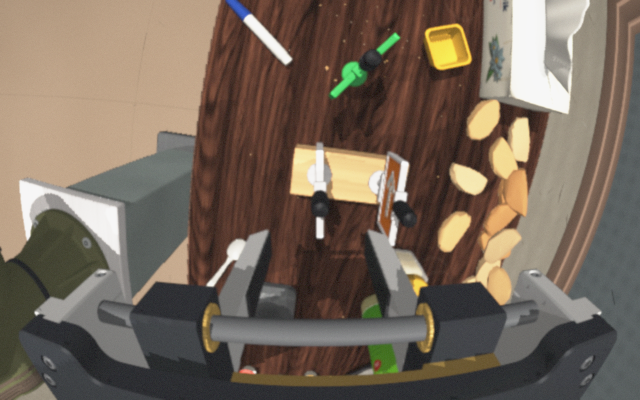

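The panel lies parallel to the tool's x axis, so its yaw is about 10.8°. The grip axis is at about (481.7, 291), its top is at 190 and the neighbour sign clears the fingers. I'll go down and grip.

Emit:
jog_arm(plan=[0.001,0.0005,-0.03,0,0,0,0.001,0.0005,-0.06,0,0,0,0.001,0.0005,-0.085,0,0,0,0.001,0.0005,-0.1,0,0,0,0.001,0.0005,-0.1,0,0,0,0.001,0.0005,-0.1,0,0,0])

```text
clock: 3.1
eef_pos: [482.0, 291.2, 156.7]
eef_rot: [3.14, -0.0, 1.763]
wrist_force: [-0.6, 0.2, 0.7]
finger_gap: 59.8
finger_force: 0.0
```

Emit:
jog_arm(plan=[0,0,0,0,0,0,0,0,0,0,0,0,0,0,0,0,0,0,0,0,0,0,0,0,0,0,0,0,0,0,0,0,0,0,0,0,0,0,0,0,0,0,0,0,0,0,0,0,0,0,0,0,0,0,0,0,0,0,0,0], claw=0.0, force=40)

```text
clock: 4.1
eef_pos: [482.0, 291.0, 155.5]
eef_rot: [3.141, -0.0, 1.761]
wrist_force: [0.4, -0.7, 0.9]
finger_gap: 15.4
finger_force: 40.0
```

Emit:
jog_arm(plan=[0,0,0.02,0,0,0,0,0,0.045,0,0,0,0,0,0.07,0,0,0,-0.003,-0.025,0.075,0,0,0,-0.008,-0.06,0.075,0,0,-1.5,-0.013,-0.1,0.075,0,0,-3,-0.018,-0.14,0.075,0,0,-4.5,-0.023,-0.18,0.075,0,0,-6,-0.028,-0.215,0.075,0,0,-7.5,-0.032,-0.245,0.075,0,0,-7.5,-0.0346,-0.26,0.075,0,0,-7.5,-0.0346,-0.2642,0.075,0,0,-7.5,-0.0346,-0.2642,0.07,0,0,-7.5,-0.0346,-0.2642,0.07,0,0,-7.5,-0.0346,-0.2642,0.07,0,0,-7.5])

```text
clock: 5.6
eef_pos: [447.3, 27.5, 225.2]
eef_rot: [-3.141, -0.0, 1.631]
wrist_force: [-0.5, -0.7, -1.7]
finger_gap: 15.1
finger_force: 40.0
```

```bash
python3 - <<'E'
from m import *
c,p,d=snap(3);s=manip.read_state();print(s['eef_pos'],s['eef_rot'],s['joints'].round(2),s['wrist_force'])
W=wpts(c,d);h=cv2.cvtColor(p,cv2.COLOR_RGB2HSV);X,Y,Z=np.moveaxis(W,-1,0)
np.save('W3.npy',W)
def rep(n,m):
    m=cv2.morphologyEx(m.astype(np.uint8),cv2.MORPH_OPEN,np.ones((3,3)))
    if not m.any(): print(n,0);return
    nn,l,st,_=cv2.connectedComponentsWithStats(m);i=1+np.argmax(st[1:,4]);P=W[l==i]
    print(n,len(P),P.mean(0).round(1),P[:,2].min().round(),P[:,2].max().round(),cv2.minAreaRect(P[:,:2].astype(np.float32)))
D=np.hypot(X-447,Y-27)
rep('plate',(D<85)&(Z>7)&(Z<22)&(h[...,1]<75))
rep('boss',(D<32)&(Z>44)&(Z<60))
rep('panel',(D<65)&(Z>160)&(Z<222))
rep('collar',(D<25)&(Z>108)&(Z<128))
rep('foot',(D<25)&(Z>72)&(Z<108))
rep('mat',(np.hypot(X-463,Y+335)<130)&(abs(Z-4)<15)&(h[...,2]>170)&(h[...,1]<200))
print(proj(c,[[447,27,54],[447,27,115],[447,27,79]]))
cv2.imwrite('pics/c3.png',cv2.resize(p[60:360,200:440],None,fx=2,fy=2,interpolation=cv2.INTER_CUBIC)[:,:,::-1])
E
```

```text
[447.35955708  27.44430153 225.28268164] [-3.14121815e+00 -1.09785257e-04  1.63137328e+00] [-0.02  0.05  1.76  0.    1.32 -0.08] [ 0.52516877 -0.63100166 -1.16981483]
plate 4016 [446.7  36.9  14.9] 8.0 22.0 ((447.2043151855469, 26.171241760253906), (84.86038208007812, 124.82267761230469), 3.6403491497039795)
boss 281 [431.8  32.1  52.3] 44.0 56.0 ((431.2677307128906, 31.763633728027344), (35.76255416870117, 15.442937850952148), 79.4230728149414)
panel 903 [445.7  53.9 211.9] 161.0 222.0 ((445.7437744140625, 52.86819839477539), (11.797576904296875, 39.74323272705078), 3.3017771244049072)
collar 207 [457.7  29.5 121.1] 115.0 123.0 ((458.0848083496094, 29.701921463012695), (8.992616653442383, 26.733041763305664), 8.15622329711914)
foot 0
mat 1355 [ 468.1 -317.2    4.4] 2.0 7.0 ((467.91937255859375, -317.98614501953125), (89.03653717041016, 83.95826721191406), 3.8047935962677)
[[317.02390165 180.91081041]
 [316.91352173 195.71314644]
 [316.98320341 186.35149506]]
```

View pics/c3.png

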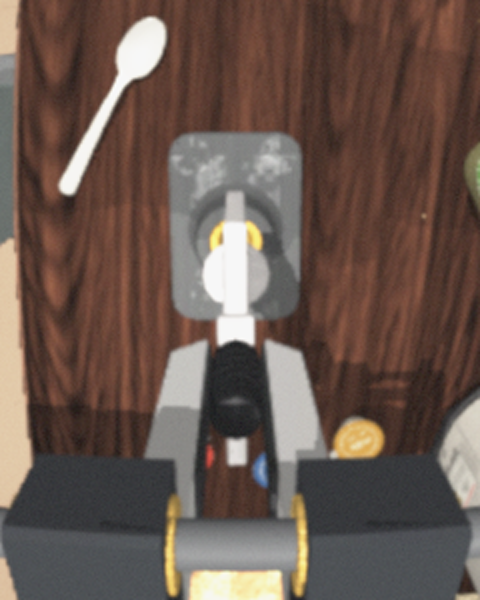

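The sign hangs in line with the base, with collar and socket concentric to about 1 mm. I'll lower it in to just above the earliest bite.

Emit:
jog_arm(plan=[0,-0.0005,-0.015,0,0,0,0,-0.0008,-0.027,0,0,0,0,-0.0008,-0.035,0,0,0,0,-0.0008,-0.041,0,0,0,0,-0.0008,-0.045,0,0,0,0,-0.0008,-0.046,0,0,0,0,-0.0008,-0.047,0,0,0,0,-0.0008,-0.047,0,0,0,0,-0.0008,-0.047,0,0,0])

```text
clock: 6.55
eef_pos: [447.4, 25.9, 178.7]
eef_rot: [3.141, 0.0, 1.63]
wrist_force: [-0.1, -0.2, -0.7]
finger_gap: 15.5
finger_force: 40.0
```

Emit:
jog_arm(plan=[0,0,-0.0005,0,0,0,0,0,-0.001,0,0,0,0,0,-0.0015,0,0,0,0,0,-0.002,0,0,0,0,0,-0.002,0,0,0])

```text
clock: 7.05
eef_pos: [447.3, 26.0, 176.4]
eef_rot: [-3.142, -0.0, 1.63]
wrist_force: [0.6, 0.5, -0.9]
finger_gap: 15.5
finger_force: 40.0
```

Emit:
jog_arm(plan=[0,0,-0.0005,0,0,0,0,0,-0.001,0,0,0,0,0,-0.0015,0,0,0,0,0,-0.0015,0,0,0])

```text
clock: 7.45
eef_pos: [447.3, 25.9, 174.9]
eef_rot: [-3.141, -0.0, 1.63]
wrist_force: [0.4, -1.0, -1.3]
finger_gap: 15.1
finger_force: 40.0
```

Emit:
jog_arm(plan=[0,0,-0.0004,0,0,0,0,0,-0.0008,0,0,0,0,0,-0.0008,0,0,0])

```text
clock: 7.75
eef_pos: [447.3, 26.0, 174.1]
eef_rot: [-3.142, -0.0, 1.63]
wrist_force: [0.6, -0.4, -0.5]
finger_gap: 15.2
finger_force: 40.0
```

Emit:
jog_arm(plan=[0,0,-0.0004,0,0,0,0,0,-0.0008,0,0,0,0,0,-0.0008,0,0,0])

```text
clock: 8.05
eef_pos: [447.3, 25.9, 173.3]
eef_rot: [-3.142, -0.0, 1.63]
wrist_force: [-0.1, -0.1, -0.5]
finger_gap: 15.7
finger_force: 40.0
```

Emit:
jog_arm(plan=[0,0,-0.0004,0,0,0,0,0,-0.0008,0,0,0,0,0,-0.0008,0,0,0])

```text
clock: 8.35
eef_pos: [447.3, 26.0, 172.5]
eef_rot: [-3.142, -0.0, 1.63]
wrist_force: [0.2, 1.6, -1.1]
finger_gap: 15.4
finger_force: 40.0
```

Emit:
jog_arm(plan=[0,0,-0.0004,0,0,0,0,0,-0.0008,0,0,0,0,0,-0.0008,0,0,0])

```text
clock: 8.65
eef_pos: [447.3, 26.0, 171.7]
eef_rot: [-3.141, -0.0, 1.63]
wrist_force: [-0.4, 0.9, -0.5]
finger_gap: 15.2
finger_force: 40.0
```

Emit:
jog_arm(plan=[0,0,-0.0004,0,0,0,0,0,-0.0008,0,0,0,0,0,-0.0008,0,0,0])

```text
clock: 8.95
eef_pos: [447.3, 26.0, 170.9]
eef_rot: [-3.141, -0.0, 1.63]
wrist_force: [0.5, 0.1, -0.4]
finger_gap: 15.0
finger_force: 40.0
```

Emit:
jog_arm(plan=[0,0,-0.0004,0,0,0,0,0,-0.0008,0,0,0,0,0,-0.0008,0,0,0])

```text
clock: 9.25
eef_pos: [447.3, 26.0, 170.1]
eef_rot: [-3.142, -0.0, 1.63]
wrist_force: [-0.4, 0.1, -1.5]
finger_gap: 15.5
finger_force: 40.0
```

Emit:
jog_arm(plan=[0,0,-0.0004,0,0,0,0,0,-0.0008,0,0,0,0,0,-0.0008,0,0,0])

```text
clock: 9.55
eef_pos: [447.3, 26.0, 169.3]
eef_rot: [-3.141, -0.0, 1.63]
wrist_force: [0.5, 0.6, -1.3]
finger_gap: 15.1
finger_force: 40.0
```

Emit:
jog_arm(plan=[0,0,-0.0004,0,0,0,0,0,-0.0008,0,0,0,0,0,-0.0008,0,0,0])

```text
clock: 9.85
eef_pos: [447.3, 26.0, 168.5]
eef_rot: [-3.141, -0.0, 1.63]
wrist_force: [0.5, -0.4, -2.0]
finger_gap: 15.3
finger_force: 40.0
```

Emit:
jog_arm(plan=[0,0,-0.0004,0,0,0,0,0,-0.0008,0,0,0,0,0,-0.0008,0,0,0])

```text
clock: 10.15
eef_pos: [447.3, 26.0, 167.7]
eef_rot: [-3.142, -0.0, 1.63]
wrist_force: [-0.6, -0.1, -0.6]
finger_gap: 15.3
finger_force: 40.0
```

Emit:
jog_arm(plan=[0,0,-0.0004,0,0,0,0,0,-0.0008,0,0,0,0,0,-0.0008,0,0,0])

```text
clock: 10.45
eef_pos: [447.3, 26.0, 166.9]
eef_rot: [-3.141, -0.0, 1.63]
wrist_force: [-0.4, 0.3, -0.3]
finger_gap: 15.2
finger_force: 40.0
```

Emit:
jog_arm(plan=[0,0,-0.0004,0,0,0,0,0,-0.0008,0,0,0,0,0,-0.0008,0,0,0])

```text
clock: 10.75
eef_pos: [447.3, 25.9, 166.1]
eef_rot: [-3.141, -0.0, 1.63]
wrist_force: [-0.0, 0.7, -0.2]
finger_gap: 15.5
finger_force: 40.0
```

Emit:
jog_arm(plan=[0,0,-0.0004,0,0,0,0,0,-0.0008,0,0,0,0,0,-0.0008,0,0,0])

```text
clock: 11.05
eef_pos: [447.3, 26.0, 165.3]
eef_rot: [-3.141, -0.0, 1.63]
wrist_force: [-1.0, 1.1, -0.5]
finger_gap: 15.3
finger_force: 40.0
```

Emit:
jog_arm(plan=[0,0,-0.0004,0,0,0,0,0,-0.0008,0,0,0,0,0,-0.0008,0,0,0])

```text
clock: 11.35
eef_pos: [447.3, 25.9, 164.5]
eef_rot: [-3.141, -0.0, 1.63]
wrist_force: [-1.4, 0.2, -0.3]
finger_gap: 15.4
finger_force: 40.0
```

Emit:
jog_arm(plan=[0,0,-0.0004,0,0,0,0,0,-0.0008,0,0,0,0,0,-0.0008,0,0,0])

```text
clock: 11.65
eef_pos: [447.3, 26.0, 163.7]
eef_rot: [-3.142, -0.0, 1.63]
wrist_force: [-2.4, 0.5, 0.5]
finger_gap: 15.2
finger_force: 40.0
```

Emit:
jog_arm(plan=[0,0,-0.0003,0,0,0,0,0,-0.0005,0,0,0,0,0,-0.0005,0,0,0])

```text
clock: 11.95
eef_pos: [447.4, 26.0, 163.4]
eef_rot: [3.141, 0.0, 1.63]
wrist_force: [-2.0, -0.1, 3.7]
finger_gap: 15.4
finger_force: 40.0
```

Emit:
jog_arm(plan=[0,0,-0.0002,0,0,0,0,0,-0.0004,0,0,0,0,0,-0.0004,0,0,0])

```text
clock: 12.25
eef_pos: [447.5, 26.0, 163.1]
eef_rot: [3.141, 0.0, 1.63]
wrist_force: [-2.8, 0.4, 6.2]
finger_gap: 15.3
finger_force: 40.0
```

Emit:
jog_arm(plan=[0,0,-0.0003,0,0,0,0,0,-0.0006,0,0,0,0,0,-0.0006,0,0,0])

```text
clock: 12.55
eef_pos: [447.6, 25.9, 162.8]
eef_rot: [3.141, 0.0, 1.63]
wrist_force: [-2.3, 0.4, 9.7]
finger_gap: 15.1
finger_force: 40.0
```

Emit:
jog_arm(plan=[0,0,-0.0003,0,0,0,0,0,-0.0006,0,0,0,0,0,-0.0007,0,0,0,0,0,-0.0007,0,0,0])

```text
clock: 12.95
eef_pos: [447.8, 25.9, 162.6]
eef_rot: [3.14, 0.0, 1.63]
wrist_force: [-3.3, 1.4, 13.0]
finger_gap: 15.2
finger_force: 40.1
```

Emit:
jog_arm(plan=[0,0,-0.0003,0,0,0,0,0,-0.0005,0,0,0,0,0,-0.0005,0,0,0,0,0,-0.0005,0,0,0])

```text
clock: 13.35
eef_pos: [448.0, 25.9, 162.4]
eef_rot: [3.139, 0.0, 1.63]
wrist_force: [-4.9, 0.6, 16.5]
finger_gap: 15.6
finger_force: 40.1
```

The push peaked at about 17 N, so the taper is seated. Now I'll lift slowly.

Emit:
jog_arm(plan=[0,0,0.001,0,0,0,0,0,0.002,0,0,0,0,0,0.004,0,0,0,0,0,0.008,0,0,0,0,0,0.014,0,0,0,0,0,0.021,0,0,0,0,0,0.029,0,0,0,0,0,0.037,0,0,0,0,0,0.045,0,0,0,0,0,0.053,0,0,0,0,0,0.06,0,0,0,0,0,0.065,0,0,0,0,0,0.065,0,0,0,0,0,0.065,0,0,0,0,0,0.065,0,0,0,0,0,0.065,0,0,0,0,0,0.065,0,0,0,0,0,0.065,0,0,0])

```text
clock: 15.15
eef_pos: [447.3, 26.0, 225.9]
eef_rot: [-3.141, -0.0, 1.63]
wrist_force: [-0.9, -0.9, -8.0]
finger_gap: 15.1
finger_force: 40.0
```

```bash
cat > m2.py <<'E'
from m import *
import sys
def go(k,x,y,zb):
    c,p,d=snap(k);s=manip.read_state();print(s['eef_pos'],s['eef_rot'],s['joints'].round(2),s['wrist_force'],s['clock'])
    W=wpts(c,d);h=cv2.cvtColor(p,cv2.COLOR_RGB2HSV);X,Y,Z=np.moveaxis(W,-1,0)
    def rep(n,m):
        m=cv2.morphologyEx(m.astype(np.uint8),cv2.MORPH_OPEN,np.ones((3,3)))
        if not m.any(): print(n,0);return
        nn,l,st,_=cv2.connectedComponentsWithStats(m);i=1+np.argmax(st[1:,4]);P=W[l==i]
        A=np.c_[P[:,:2]-P[:,:2].mean(0),np.ones(len(P))];g=np.linalg.lstsq(A,P[:,2],rcond=None)[0]
        print(n,len(P),P.mean(0).round(1),'slope',g[:2].round(3),cv2.minAreaRect(P[:,:2].astype(np.float32)))
    rep('plate',(np.hypot(X-x,Y-y)<85)&(abs(Z-zb-14)<9)&(h[...,1]<75))
    rep('mat',(np.hypot(X-463,Y+335)<130)&(abs(Z-4)<15)&(h[...,2]>170)&(h[...,1]<200))
    return p
E
python3 - <<'E'
from m2 import *
go(4,447,26,62)
E
```

```text
[447.30839442  25.95194004 225.99478766] [-3.14149298e+00 -1.05107879e-05  1.63031931e+00] [-0.02  0.05  1.76  0.    1.33 -0.08] [-0.44553773 -1.22474855 -8.9918445 ] 15.2
plate 5359 [447.2  38.5  78.1] slope [ 0.005 -0.003] ((447.63946533203125, 27.5343017578125), (84.87284851074219, 121.75326538085938), 3.7876100540161133)
mat 1347 [ 468.1 -319.9    4.4] slope [0.001 0.002] ((467.7282409667969, -320.7305603027344), (89.0312271118164, 84.70179748535156), 3.665710210800171)
```

The stand hangs level with the base about 63 mm up and 8 N carried. Before moving over, I'll refine the mat's pose from the pictures already taken.

```bash
python3 - <<'E'
from m import *
import pickle
out=[]
for n in ('w1','w3','w4','scene0','side0'):
    z=np.load(n+'.npz');p=z['p']
    h=cv2.cvtColor(p,cv2.COLOR_RGB2HSV)
    if n[0]=='w':
        c=pickle.load(open(n+'.pkl','rb'));v,u=np.mgrid[0:400,0:640].astype(float);r=ray(c,u,v)
    else:
        c=get_calibration(n[:-1]);v,u=np.mgrid[0:400,0:640];r=np.stack([(u-c['cx'])/c['fx'],(v-c['cy'])/c['fy'],np.ones(u.shape)],-1)@att(c).T
    o=np.array(c['origin']);t=(4-o[2])/r[...,2];P=o+r*t[...,None]   # ray meets plane z=4
    m=(t>0)&(np.hypot(P[...,0]-463,P[...,1]+335)<120)&(h[...,2]>150)&(h[...,0]>8)&(h[...,0]<40)&(h[...,1]<200)
    m=cv2.morphologyEx(m.astype(np.uint8),cv2.MORPH_OPEN,np.ones((3,3)))
    nn,l,st,_=cv2.connectedComponentsWithStats(m);i=1+np.argmax(st[1:,4]);Q=P[l==i][:,:2].astype(np.float32)
    print(n,len(Q),cv2.minAreaRect(Q),st[i])
E
```

```text
w1 1722 ((459.4974365234375, -335.475830078125), (110.10626983642578, 160.91587829589844), 0.9287440776824951) [  63  231   57   52 1722]
w3 1558 ((468.1192321777344, -317.54876708984375), (92.9520263671875, 89.48438262939453), 3.437554359436035) [ 293  344   50   33 1558]
w4 1559 ((467.91778564453125, -320.05767822265625), (93.14881134033203, 89.68453216552734), 3.345935821533203) [ 293  344   50   33 1559]
scene0 557 ((457.0047302246094, -334.88226318359375), (118.34867858886719, 152.7696533203125), 4.571186542510986) [400 149  45  16 557]
side0 445 ((463.2061767578125, -322.65435791015625), (113.6702880859375, 160.6990203857422), 5.436141490936279) [383  77  34  17 445]
```

Emit:
jog_arm(plan=[0,-0.005,0,0,0,0,0.001,-0.015,0,0,0,0,0.002,-0.03,0,0,0,0,0.003,-0.05,0,0,0,0,0.004,-0.073,0,0,0,0,0.005,-0.098,0,0,0,0,0.006,-0.123,0,0,0,0,0.007,-0.148,0,0,0,0,0.008,-0.173,0,0,0,0,0.009,-0.198,0,0,0,0,0.01,-0.223,0,0,0,0,0.011,-0.248,0,0,0,0,0.012,-0.273,0,0,0,0,0.013,-0.298,0,0,0,0,0.014,-0.32,0,0,0,0,0.014,-0.338,0,0,0,0,0.014,-0.35,0,0,0,0,0.014,-0.358,0,0,0,0,0.014,-0.36,0,0,0,0,0.014,-0.36,0,0,0])

```text
validation failed for argument at $.pl...
```

```bash
python3 - <<'E'
from m2 import *
p=go(5,461,-334,62)
cv2.imwrite('pics/c5.png',cv2.resize(p[60:360,200:440],None,fx=2,fy=2,interpolation=cv2.INTER_CUBIC)[:,:,::-1])
E
```

```text
[447.30277364  25.94567716 225.99440651] [-3.14150507e+00 -2.32750413e-05  1.63031522e+00] [-0.02  0.05  1.76  0.    1.33 -0.08] [-0.35222063  0.36302653 -8.34168649] 15.25
plate 0
mat 1350 [ 467.9 -319.7    4.4] slope [0.001 0.003] ((467.90643310546875, -320.4607238769531), (89.18539428710938, 84.32451629638672), 3.4830353260040283)
```

View pics/c5.png

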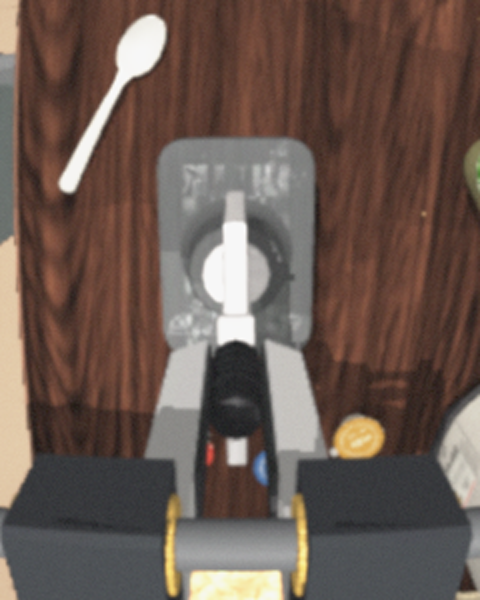

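The picture shows the stand still hanging above the base's old place: the move was refused by validation, so nothing moved. I'll repeat it in two shorter calls.

Emit:
jog_arm(plan=[0,-0.005,0,0,0,0,0.001,-0.015,0,0,0,0,0.002,-0.03,0,0,0,0,0.003,-0.05,0,0,0,0,0.004,-0.073,0,0,0,0,0.005,-0.098,0,0,0,0,0.006,-0.123,0,0,0,0,0.007,-0.148,0,0,0,0,0.008,-0.17,0,0,0,0,0.009,-0.187,0,0,0,0,0.01,-0.2,0,0,0,0])

```text
clock: 16.35
eef_pos: [457.0, -175.8, 226.0]
eef_rot: [-3.141, 0.0, 1.629]
wrist_force: [-0.3, -0.3, -8.3]
finger_gap: 15.3
finger_force: 40.0
```

Emit:
jog_arm(plan=[0,-0.01,0,0,0,0,0.001,-0.025,0,0,0,0,0.002,-0.045,0,0,0,0,0.003,-0.068,0,0,0,0,0.004,-0.092,0,0,0,0,0.004,-0.115,0,0,0,0,0.004,-0.134,0,0,0,0,0.004,-0.148,0,0,0,0,0.004,-0.156,0,0,0,0,0.004,-0.16,0,0,0,0,0.004,-0.16,0,0,0,0,0.004,-0.16,0,0,0,0])

```text
clock: 17.55
eef_pos: [461.4, -333.5, 226.1]
eef_rot: [3.142, -0.0, 1.631]
wrist_force: [0.2, -0.4, -8.5]
finger_gap: 15.1
finger_force: 40.0
```

```bash
python3 - <<'E'
from m2 import *
p=go(6,461,-334,62)
cv2.imwrite('pics/c6.png',cv2.resize(p[60:360,200:440],None,fx=2,fy=2,interpolation=cv2.INTER_CUBIC)[:,:,::-1])
c=get_calibration('wrist');q=proj(c,[[461,-334,4],[461+55,-334+75,4],[461-55,-334+75,4],[461-55,-334-75,4]]);print(q,(q-[200,60])*2)
E
```

```text
[ 461.456403   -333.44961172  226.13504127] [ 3.14155224e+00 -1.52129505e-04  1.63099234e+00] [-0.69  0.33  1.44  0.    1.38 -0.75] [ 0.69436233  0.11367357 -8.71487839] 17.6
plate 5251 [ 461.3 -321.4   78.2] slope [ 0.005 -0.001] ((461.82135009765625, -331.9008483886719), (83.96705627441406, 121.81129455566406), 3.5105655193328857)
mat 1287 [ 463.9 -271.1    4.4] slope [-0.    -0.005] ((463.276123046875, -275.7157287597656), (48.96936798095703, 117.04865264892578), 81.98944854736328)
[[316.85008667 171.82278144]
 [362.70745323 118.19764723]
 [277.69669898 113.07601224]
 [274.53724789 222.134338  ]] [[233.70017335 223.64556289]
 [325.41490646 116.39529446]
 [155.39339795 106.15202449]
 [149.07449578 324.268676  ]]
```

View pics/c6.png

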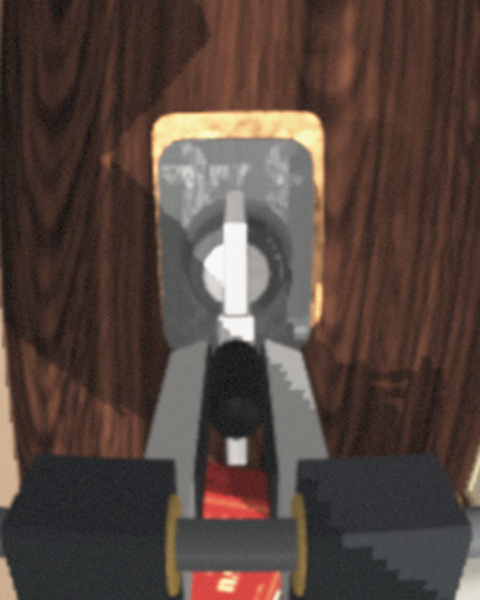

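The mat's near edge (crop row about 112) and its sides (columns 152 and 325) fall where a centre of (461,-334) predicts, and they run parallel to the base. I'll lower the stand.

Emit:
jog_arm(plan=[0,-0.0005,-0.006,0,0,0,0,-0.0005,-0.016,0,0,0,0,-0.0005,-0.028,0,0,0,0,-0.0005,-0.038,0,0,0,0,-0.0005,-0.046,0,0,0,0,-0.0005,-0.051,0,0,0,0,-0.0005,-0.054,0,0,0,0,-0.0005,-0.055,0,0,0,0,-0.0005,-0.055,0,0,0])

```text
clock: 18.5
eef_pos: [461.4, -334.6, 171.2]
eef_rot: [3.141, 0.0, 1.63]
wrist_force: [-0.3, -1.4, -7.9]
finger_gap: 15.0
finger_force: 40.0
```

Emit:
jog_arm(plan=[0,0,-0.0005,0,0,0,0,0,-0.001,0,0,0,0,0,-0.0015,0,0,0,0,0,-0.002,0,0,0,0,0,-0.0025,0,0,0,0,0,-0.003,0,0,0,0,0,-0.003,0,0,0])

```text
clock: 19.2
eef_pos: [461.3, -334.5, 168.0]
eef_rot: [-3.142, -0.0, 1.63]
wrist_force: [0.2, -0.9, -7.5]
finger_gap: 15.1
finger_force: 40.0
```

Emit:
jog_arm(plan=[0,0,-0.0003,0,0,0,0,0,-0.0006,0,0,0,0,0,-0.0009,0,0,0,0,0,-0.0012,0,0,0,0,0,-0.0012,0,0,0])

```text
clock: 19.7
eef_pos: [461.3, -334.6, 166.8]
eef_rot: [-3.142, 0.0, 1.63]
wrist_force: [0.1, -0.1, -7.5]
finger_gap: 15.4
finger_force: 40.0
```

Emit:
jog_arm(plan=[0,0,-0.0003,0,0,0,0,0,-0.0006,0,0,0,0,0,-0.0008,0,0,0,0,0,-0.0008,0,0,0])

```text
clock: 20.1
eef_pos: [461.5, -334.7, 166.6]
eef_rot: [3.141, 0.001, 1.63]
wrist_force: [-0.1, -0.3, -0.6]
finger_gap: 15.2
finger_force: 40.0
```

The mat now carries the base's weight. I'll release and rise straight up.

Emit:
jog_arm(plan=[0,0,0,0,0,0,0,0,0,0,0,0,0,0,0,0,0,0,0,0,0,0,0,0,0,0,0,0,0,0,0,0,0,0,0,0], claw=0.06)

```text
clock: 20.7
eef_pos: [461.3, -334.6, 166.1]
eef_rot: [3.142, 0.0, 1.63]
wrist_force: [-0.1, 0.1, -0.4]
finger_gap: 58.5
finger_force: 0.0
```

Emit:
jog_arm(plan=[0,0,0.01,0,0,0,0,0,0.03,0,0,0,0,0,0.055,0,0,0,0,0,0.08,0,0,0,0,0,0.1,0,0,0,0,0.01,0.12,0,0,0,0,0.03,0.12,0,0,0,0,0.03,0.12,0,0,0,0,0.03,0.12,0,0,0])

```text
clock: 21.6
eef_pos: [461.3, -304.6, 286.5]
eef_rot: [3.141, 0.0, 1.631]
wrist_force: [-0.8, 0.2, -1.3]
finger_gap: 60.3
finger_force: 0.0
```

```bash
python3 - <<'E'
from m2 import *
p=go(7,461,-334,4)
cv2.imwrite('pics/c7.png',cv2.resize(p[60:360,160:480],None,fx=2,fy=2,interpolation=cv2.INTER_CUBIC)[:,:,::-1])
E
```

```text
[ 461.25192004 -304.89262211  286.14861097] [-3.14145220e+00  8.54879585e-05  1.63042740e+00] [-0.65  0.26  1.39 -0.    1.5  -0.71] [-0.3349539   0.29581186 -0.75481006] 21.65
plate 2987 [ 461.9 -325.3   18.9] slope [-0. -0.] ((462.19580078125, -333.87109375), (83.18034362792969, 121.77291107177734), 4.1559906005859375)
mat 2353 [ 469.2 -319.1    4.7] slope [-0.004  0.   ] ((464.369140625, -335.0574951171875), (112.81863403320312, 153.75897216796875), 5.079995155334473)
```

View pics/c7.png

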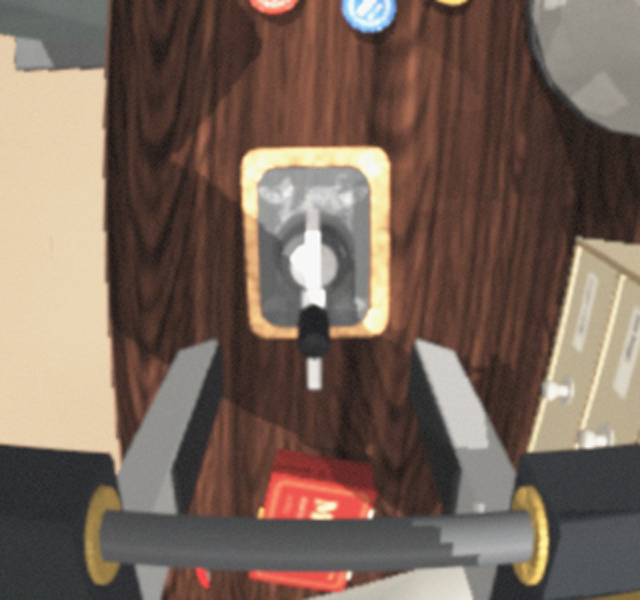

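The stand is upright and level on the mat at (314,247), centred and in line within about 2 mm and 1°, and the hand is clear of it. Handing in.

```bash
python3 -c "
from cell import manip
print(manip.sign_off())"
```

```text
the job is handed in; nothing more can be done
None
```

The job is handed in: the drinks sign is wedged in its base, the stand was lifted by the grip alone, and it now sits centred and level on the cork mat, measured within about 2 mm and 1° (the sign-off returned no verdict).

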